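Turn a vial plate over against a coved upstand

ROBOT

A 6-joint arm with a two-finger parallel gripper is mounted at the origin on the work surface. World frame = base frame: x ahead of the robot, y to its left, z up, the work surface at z = 0. Lengths are in m, angles in rad, forces in N, time in s.
With the tool pointing down it reaches from about 0.325 to 0.775 m from the base axis. Payload 9.3 kg.
Tool frame: the origin (TCP) lies at the very end of the fingers, on their centre line; the grasp point (between the pads) lies r.grasp_offset behind it (r.grasp_offset is the distance from the TCP to the grasp point, in m); z points along the fingers, y is the direction in which the jaws open and shut (so a half turn about z gives the same grasp; the last joint's range is limited). The gripper opens to 85 mm and grips with 20 to 120 N. Pads are 22 mm wide; open, the fingers measure 114 mm over their backs; the gripper's body (76 mm by 85 mm) begins 54 mm behind the grasp point. The pads swing forward as they close: fully open they stand 13 mm farther back than shut.
Start: joints at [-1.344, 0.259, 0.021, 1.334, 0, 1.418], TCP at [0.204, -0.511, 0.231] pointing down, gripper open.
Joint ranges: [-3.04, 3.04], [-0.91, 1.82], [-1.04, 1.36], [-1.92, 1.95], [-1.52, 1.45], [-3.14, 3.14]. Speed limits (rad/s): [2.22, 2.22, 2.79, 3.14, 3.14, 3.14].

INTERFACE

Orientations are given as a rotation vector (axis times angle).
In Python, from cell import sensors, cams, ticket, r gives the robot as it stands.
- The arm moves only by the tool apply_moves, never from a script. Its argument "commands" is a list of rows, each an object of numbers: "x", "y", "z": the shift along the tool's x, y, z in cm; "rx", "ry", "rz": the turn, a rotation vector about the tool's x, y, z in degrees. A call has 1 to 20 rows; each row is the pose to reach, as a shift and turn from the pose commanded when the call began, along the tool's axes at that moment; what a row does not reach only later rows make up. A row lasts 1/8 s, in which the tool goes at most 62.5 mm and 10.7 degrees, less where a joint would pass 70% of its speed; a pose out of reach is approached as far as the arm can. A call with a gripper value outside its range is refused whole. "grip" is the opening, from -1 (shut) to 1 (fully open), set as the call begins (left out, the last holds). The fingers move at their own pace and stop on an object; "newtons" is the grip in N (left out, the last holds). Time passes only in rows, so rows that repeat a pose let the fingers close. It gives the time, the measured TCP pose, the force and the opening at its end, in the units of the state.
- sensors.get_obs(): the state, without advancing time (a new reading comes with each control period).
- cams.grab_frame(name): name is "scene" or "side" or "wrist"; returns the picture (480x640x3 uint8, red, green, blue); there is no depth.
- cams.calibration(name): a dict with "vfov" (degrees; the focal length in pixels is half the picture's height over the tangent of half this angle, whatever the lens; pixels are square), "cx", "cy" (the principal point, pixels), "R" (3x3) and "t" (3): a world point X has camera coordinates R X + t. Camera axes: x right, y down, z forward; pixel columns grow to the right and rows downward; lengths in m; the calibration is good to about 2 mm. The wrist camera is an equidistant fisheye: a pixel r from the principal point sees the ray r / f radians off the axis. A picture is of the moment at which its call begins: read the wrist's pose just before it. calibration takes no time and is no camera call; for the wrist camera it gives the pose at the moment of the call.
- ticket.finish_job(): hands the job in, once; it reports no verdict.
The state is a dict: "clock": time; "joint_positions": joint angles; "joint_velocities": joint speeds; "joint_torque": joint torques, N m; "tool_pos": TCP position; "eef_rot": TCP orientation; "wrist_force": force on the tool from outside, world axes, zero at the start; "moment": the same for the moment, N m; "gripper_width": finger opening in m.
Only numpy, scipy, OpenCV 4.12 (cv2) and the standard library are available. Lean on these libraries where they do the work, as an engineer would, in place of code of your own. Each camera call takes 0.05 s, during which the arm holds its last target.

TASK

The white vial plate in front of the polished steel upstand lies with its sockets down; turn it over without gripping or lifting it. Push it gently along the bench into the upstand until it rides up and stands leaning against it, and take the fingers away so that it leans there by itself; then push the top of the plate from behind the upstand so that it tips back over and comes to lie flat on the bench in front of the upstand, sockets up. Leave all the other things where they are.

Things in the scene. Friction and masses are not known exactly. Their poses are not given: they have to be found in the camera images.
- plate: the plate to turn over: loose stiff white plastic, 90 x 70 x 8 mm, 40 to 85 g, one broad face plain, twelve round 15 mm sockets in the other. Origin at its very centre. Own x along the 90 mm side; at the start +x points towards the upstand (up to 0.3 rad askew) and z up. The sockets are in the -z face: down at the start; turned over, own z points down
- plate_front (a point): middle of the plate's edge nearer the upstand at the start (own x = +45 mm, half-way through the thickness)
- plate_rear (a point): middle of the plate's opposite 70 mm edge, farther from the upstand at the start (own x = -45 mm). Pushed level here, fingertips close above the bench (well below its 8 mm top), it is not pressed down. The plate slides on the bench with a friction of about 0.6; at the start 25 to 120 mm of bare bench lie between it and the upstand
- upstand: fixed slippery (friction about 0.1) polished steel wall 180 mm long (own y), 52 mm high, 10 mm thick, top rounded. Origin on the bench below the middle of its upright front face; own x points level from front to back, so the plate lies at -x. A concave cove, radius 30 mm, joins bench (x = -30 mm) and front face (x = 0, z = 30 mm). Back face at x = +10 mm; behind it a flat foot 4 mm high to x = +50 mm
- upstand_top (a point): middle of the top of the upstand (own x = +5 mm, z = 52 mm). A plate pushed square into the cove climbs with its front edge, the rear edge staying on the bench; with the rear edge about 30 mm in front of the upright face it leans stably at about 60 degrees from level, its upper edge about 78 mm above the bench, some 25 mm above this point, where it can be pushed from behind
- vial_a: bystander: small vial with a screw cap, 25 mm diameter, 36 mm high, standing; origin at the centre of its underside
- vial_b: bystander: another such vial
- vial_c: bystander: another such vial, standing behind the upstand
- beaker: bystander: clear plastic beaker, 64 mm diameter, 75 mm high; origin at the centre of its underside
- tweezers: bystander: steel tweezers, about 130 mm long and 10 mm high, lying along its own x; origin near the middle, on the bench
- spare_plate: bystander: a second plate of the same kind, already sockets up, lying beside the upstand's front; origin at its centre
- cap_tray: bystander: small open white tray 90 x 120 x 30 mm; origin at the centre of its underside
Mind the look-alikes: they are no part of the job. What is shaped like the plate but black or purple is not meant.

How it is judged:
By the outcome, as a careful person would: the job done as asked, in the order asked, and still so for the second after the job is handed in, with the robot touching nothing.
It also fails if it takes over 58 s, if anything falls off the work surface, if the arm or the gripper's body presses on something with over 40 N, if the wrist force passes 120 N, or if a joint passes its speed limit or range.

## Working session

There is one attempt and no reset: what is moved stays moved. The work goes in short steps, Python scripts to look and compute and a tool call to move; the robot and the scene stay as the last step left them, time stands still between calls to the robot, and variables do not carry over. Pictures are saved under pics/ and viewed, and the job is handed in when it is done.

Besides the shell and the picture viewer there is one more tool, called as name(argument=value, ...) on one line, values as JSON. apply_moves: Moves the arm, as the interface text tells. Its arguments: {"type":"object","properties":{"commands":{"type":"array"},"grip":{"type":"number"},"newtons":{"type":"number"}},"required":["commands"]}

```bash
ls; mkdir -p pics
python3 - <<'E'
from cell import sensors,cams,r
import cv2,numpy as np
for n in["scene","side","wrist"]:
    c=cams.calibration(n);print(n,c)
    cv2.imwrite(f"pics/{n}0.png",cams.grab_frame(n)[:,:,::-1])
print(sensors.get_obs(), r.grasp_offset)
E
```

```text
pics
scene {'vfov': 44.93868667616329, 'cx': 316.0899326615021, 'cy': 239.79446239132886, 'R': array([[ 0.81417817,  0.58058659, -0.00575503],
       [ 0.45932746, -0.65013166, -0.60526615],
       [-0.35515093,  0.49015104, -0.79600237]]), 't': array([-0.47703753, -0.26913976,  1.55027958])}
side {'vfov': 46.22023735692713, 'cx': 317.48156390573297, 'cy': 239.1506223088609, 'R': array([[ 0.92078431, -0.38974221,  0.01603935],
       [-0.22280553, -0.55924969, -0.79849702],
       [ 0.320178  ,  0.73166987, -0.60178506]]), 't': array([-0.57869919,  0.14693157,  0.8168184 ])}
wrist {'vfov': 65.70646984690485, 'cx': 323.6193344054737, 'cy': 242.84531426444022, 'R': array([[ 0.37058606, -0.92879719, -0.0013199 ],
       [-0.88872976, -0.35501151,  0.29004525],
       [-0.2698618 , -0.1063137 , -0.95701202]]), 't': array([-0.54978017, -0.03755785,  0.37840402])}
{'clock': 0.15, 'joint_positions': array([-1.34361143e+00,  2.59040734e-01,  2.09295202e-02,  1.33372087e+00,
       -1.96084297e-05,  1.41822168e+00]), 'joint_velocities': array([-7.96386801e-04, -3.04074942e-03,  3.76928913e-03, -1.73223110e-04,
        7.29010702e-04, -9.35827765e-05]), 'joint_torque': array([ 4.65875521e-03, -5.55971539e+01,  3.44661427e+01,  1.13183152e-02,
       -1.36290823e-04, -4.55825585e-06]), 'tool_pos': array([ 0.20383462, -0.5105885 ,  0.2308145 ]), 'eef_rot': array([-3.08411288e+00, -5.92751595e-01,  9.14295326e-05]), 'wrist_force': array([ 0.34782043, -0.33372105,  0.11128144]), 'moment': array([-0.00457049, -0.09316227,  0.02948683]), 'gripper_width': 0.08555154890467347} 0.0187
```

View pics/scene0.png

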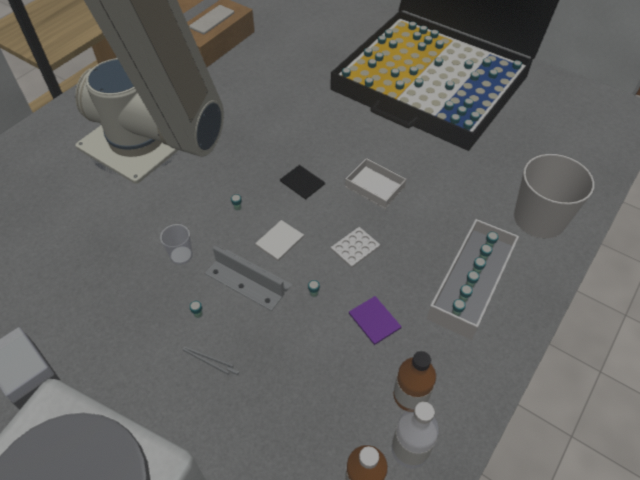

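View pics/side0.png

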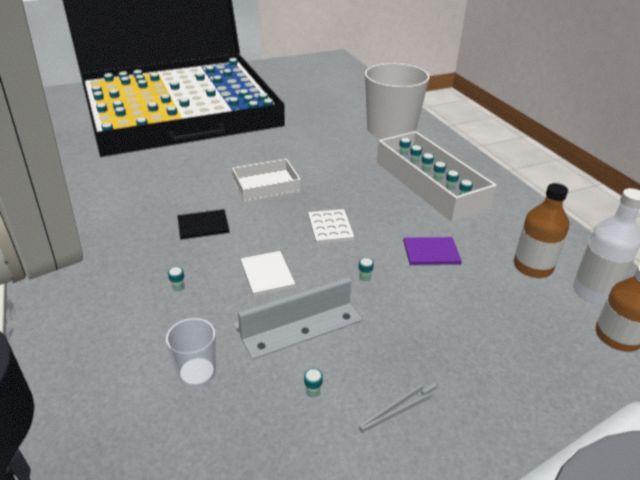

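View pics/wrist0.png

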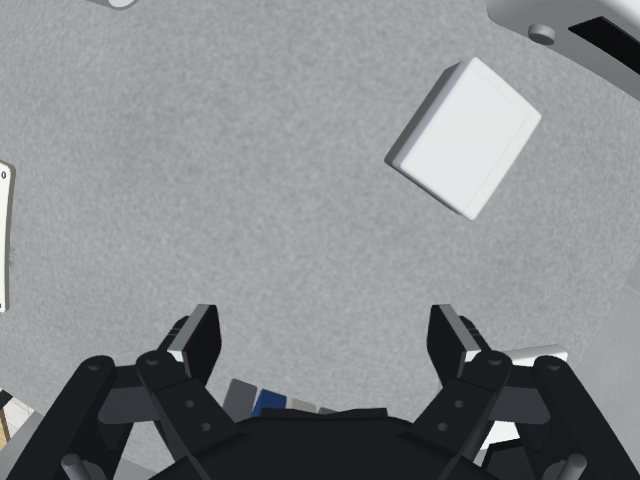

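Candidates: the plain white plate at scene (280,239) / side (268,271), the socketed plate at scene (355,246) (the spare, sockets up), and the black and purple look-alikes at (302,181) and (375,320). The plain white one in front of the upstand fits the description. I'll confirm it in enlarged crops.

Run:
```python
import cv2
a=cv2.imread("pics/scene0.png")[190:320,180:340];b=cv2.imread("pics/side0.png")[230:400,160:390]
cv2.imwrite("pics/sc_crop.png",cv2.resize(a,None,fx=5,fy=5,interpolation=cv2.INTER_CUBIC)[:600,:800])
cv2.imwrite("pics/si_crop.png",cv2.resize(b,None,fx=3.4,fy=3.4,interpolation=cv2.INTER_CUBIC))
```

```text
(no output)
```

View pics/sc_crop.png

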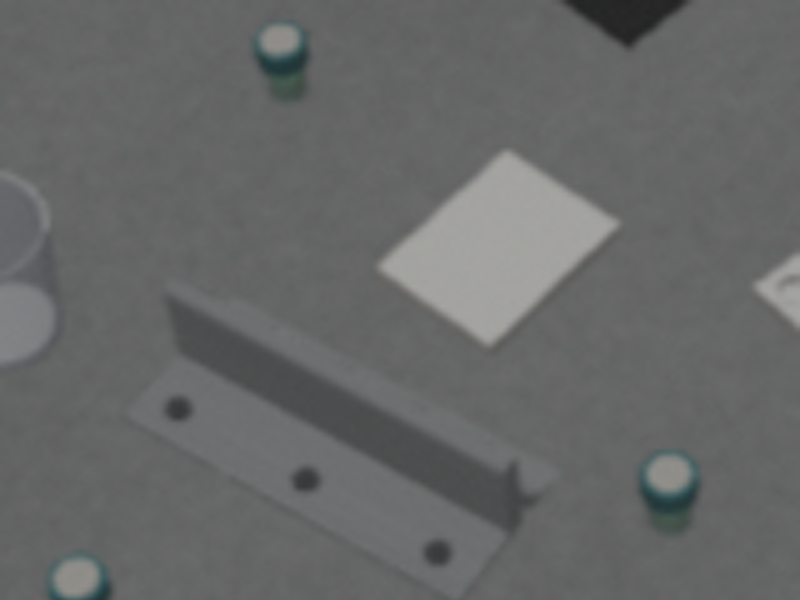

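View pics/si_crop.png

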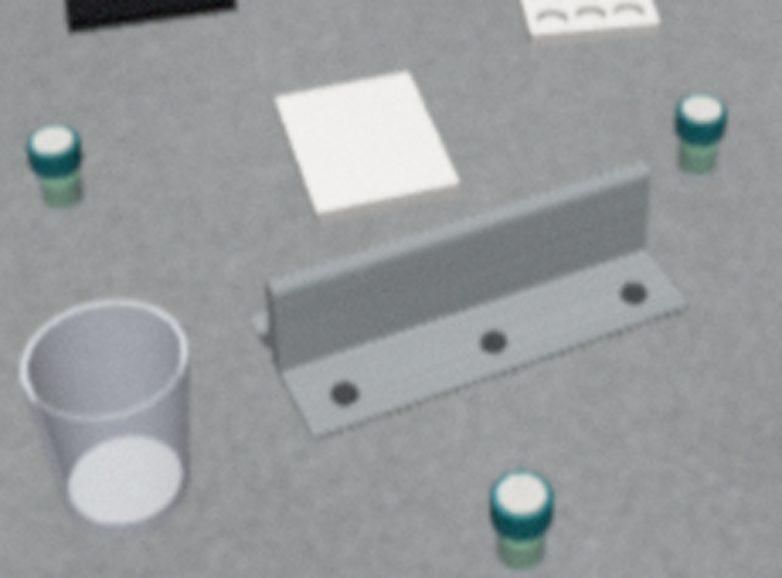

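```bash
cat > h.py <<'E'
import numpy as np,cv2
from cell import cams,sensors
def f(c): return 240/np.tan(np.radians(c['vfov'])/2)
def ray(n,p):
    c=cams.calibration(n); F=f(c)
    d=np.array([(p[0]-c['cx'])/F,(p[1]-c['cy'])/F,1.0]); 
    return -c['R'].T@c['t'], c['R'].T@d
def onz(n,p,z):
    o,d=ray(n,p); return o+d*(z-o[2])/d[2]
def tri(ps,pd):
    o1,d1=ray('scene',ps);o2,d2=ray('side',pd)
    A=np.c_[d1,-d2]; s=np.linalg.lstsq(A,o2-o1,rcond=None)[0]
    a=o1+s[0]*d1;b=o2+s[1]*d2
    return (a+b)/2,np.linalg.norm(a-b)
def proj(n,X):
    c=cams.calibration(n);x=c['R']@np.array(X)+c['t'];F=f(c)
    return F*x[0]/x[2]+c['cx'],F*x[1]/x[2]+c['cy']
def plate(img,near,thr):
    g=img.min(axis=2); m=(g>thr).astype(np.uint8)
    n,l,st,ce=cv2.connectedComponentsWithStats(m)
    i=1+np.argmin(np.hypot(*(ce[1:]-near).T)+1e3*(st[1:,4]<150))
    cs,_=cv2.findContours((l==i).astype(np.uint8),cv2.RETR_EXTERNAL,cv2.CHAIN_APPROX_NONE)
    c=max(cs,key=cv2.contourArea);ok,tr=cv2.minEnclosingTriangle(c)
    q=cv2.approxPolyDP(c,0.06*cv2.arcLength(c,True),True)[:,0]
    return q,ce[i],st[i,4]
E
python3 - <<'E'
from h import *
np.set_printoptions(precision=4,suppress=True)
sc=cv2.imread("pics/scene0.png");si=cv2.imread("pics/side0.png")
print(plate(sc,(280,239),130),plate(si,(268,271),190))
S=lambda x,y:(180+x/5,190+y/5)
D=lambda x,y:(160+x/3.4,230+y/3.4)
print("plate")
for s,d in [((507,150),(275,97)),((620,222),(408,72)),((490,346),(458,182)),((377,267),(320,213))]:
    print(onz('scene',S(*s),.008),onz('side',D(*d),.008),tri(S(*s),D(*d)))
print("upstand top back corners, back base corners, foot rear corners")
for s,d in [((165,290),(270,288)),((517,462),(648,172)),((180,358),(278,368)),((512,532),(646,252)),((130,412),(316,434)),((460,598),(688,302))]:
    print(onz('scene',S(*s),.004),onz('side',D(*d),.004),tri(S(*s),D(*d)))
print("holes")
for s,d in [((178,408),(344,394)),((306,480),(493,342)),((438,552),(633,293))]:
    print(onz('scene',S(*s),.004),onz('side',D(*d),.004),tri(S(*s),D(*d)))
print("vials cap centre z36, beaker")
for n,s,z in [('scene',S(281,40),.036),('scene',S(668,472),.036),('scene',S(78,578),.036),('side',D(52,142),.036),('side',D(701,110),.036),('side',D(523,488),.036),('scene',(181,255),.0),('side',D(126,478),0)]:
    print(onz(n,s,z))
E
```

```text
(array([[281, 220],
       [256, 242],
       [277, 258],
       [303, 234]], dtype=int32), array([279.0391, 238.8743]), np.int32(947)) (array([[279, 251],
       [241, 259],
       [253, 292],
       [294, 283]], dtype=int32), array([266.9703, 271.2941]), np.int32(1513))
plate
[ 0.4886 -0.0044  0.008 ] [ 0.4848 -0.0014  0.008 ] (array([ 0.486 , -0.0012,  0.0057]), np.float64(0.0036158784718715604))
[ 0.5576 -0.0083  0.008 ] [ 0.5541 -0.0071  0.008 ] (array([ 0.5554, -0.0055,  0.0053]), np.float64(0.0023236684469391923))
[ 0.5515 -0.0986  0.008 ] [ 0.5473 -0.0961  0.008 ] (array([ 0.5489, -0.0953,  0.005 ]), np.float64(0.0035201233244117527))
[ 0.4822 -0.0934  0.008 ] [ 0.4794 -0.0924  0.008 ] (array([ 0.4802, -0.0913,  0.0058]), np.float64(0.0019174115637325797))
upstand top back corners, back base corners, foot rear corners
[ 0.4092 -0.1574  0.004 ] [ 0.4443 -0.1274  0.004 ] (array([ 0.4348, -0.1761,  0.0492]), np.float64(0.005447352238342348))
[ 0.5973 -0.1388  0.004 ] [ 0.6373 -0.1196  0.004 ] (array([ 0.6154, -0.1593,  0.0443]), np.float64(0.0016248111214878932))
[ 0.44   -0.182
[... 393 characters left out ...]
.2063  0.004 ] (array([ 0.6174, -0.2048,  0.0009]), np.float64(0.0019257735379184966))
holes
[ 0.4573 -0.203   0.004 ] [ 0.4551 -0.2004  0.004 ] (array([ 0.4558, -0.2012,  0.003 ]), np.float64(0.002768631344784789))
[ 0.528  -0.1992  0.004 ] [ 0.5252 -0.1961  0.004 ] (array([ 0.5261, -0.1969,  0.0025]), np.float64(0.0034448925133660356))
[ 0.5975 -0.1946  0.004 ] [ 0.5951 -0.1918  0.004 ] (array([ 0.596 , -0.1925,  0.0027]), np.float64(0.0031109096832888875))
vials cap centre z36, beaker
[ 0.3754 -0.0301  0.036 ]
[ 0.6664 -0.1216  0.036 ]
[ 0.4981 -0.3041  0.036 ]
[ 0.3705 -0.0289  0.036 ]
[ 0.6632 -0.1207  0.036 ]
[ 0.4957 -0.2999  0.036 ]
[ 0.3605 -0.2124  0.    ]
[ 0.3595 -0.2067  0.    ]
```

The crops confirm it: the plain white plate sits squarely in front of the upstand's cove, centre scene (279,239). It is about 0.13 rad askew, and the wall runs roughly along world x at y≈-0.163. The next step is to go above and behind the plate, camera side away from the upstand.

```bash
cat >> h.py <<'E'
from scipy.spatial.transform import Rotation as Ro
O=np.array([.525,-.1625]);TH=.06
n=np.array([np.sin(TH),-np.cos(TH)]);u=np.array([np.cos(TH),np.sin(TH)])
def W(a,b,z): return np.r_[O+a*n+b*u,z]
def target(tilt=0):
    x=np.r_[-n,0];z=np.array([0,0,-1.]);y=np.cross(z,x)
    return Ro.from_matrix(np.c_[x,y,z])*Ro.from_euler('y',tilt)
def delta(p,Rt=None):
    s=sensors.get_obs();R0=Ro.from_rotvec(s['eef_rot'])
    d=R0.inv().apply(p-s['tool_pos'])*100
    w=np.degrees((R0.inv()*(Rt or target())).as_rotvec())
    print('cm',d.round(2),'deg',w.round(2))
def where():
    s=sensors.get_obs();p=s['tool_pos'];q=p[:2]-O
    print('t',s['clock'],'n %.1f u %.1f z %.1f mm'%(q@n*1e3,q@u*1e3,p[2]*1e3),'F',s['wrist_force'].round(2),'w',s['gripper_width'])
E
python3 -c "
from h import *
where();delta(W(-.195,0,.231))"
```

```text
t 0.15 n 328.2 u -341.5 z 230.8 mm F [ 0.35 -0.33  0.11] w 0.08555154890467347
cm [ 4.886e+01 -3.893e+01  3.000e-02] deg [-5.000e-02 -4.000e-02 -7.168e+01]
```

apply_moves(commands=[{"x": 5, "y": -4, "rz": -7}, {"x": 10, "y": -8, "rz": -14}, {"x": 15, "y": -12, "rz": -21}, {"x": 20, "y": -16, "rz": -29}, {"x": 25, "y": -20, "rz": -36}, {"x": 30, "y": -24, "rz": -43}, {"x": 35, "y": -28, "rz": -51}, {"x": 40, "y": -32, "rz": -58}, {"x": 45, "y": -36, "rz": -65}, {"x": 48.9, "y": -38.9, "rz": -71.7}, {"x": 48.9, "y": -38.9, "rz": -71.7}, {"x": 48.9, "y": -38.9, "rz": -71.7}, {"x": 48.9, "y": -38.9, "rz": -71.7}], grip=0, newtons=60)

```text
invalid input at $.commands[0]: expected keys x, y, z, rx, ry, rz
```

```bash
python3 -c "
from h import *
where();delta(W(-.195,0,.03))
for k in ['scene','wrist']: cv2.imwrite('pics/%s1.png'%k,cams.grab_frame(k)[:,:,::-1])"
```

```text
t 0.15 n 328.2 u -341.5 z 230.8 mm F [ 0.35 -0.33  0.11] w 0.08555154890467347
cm [ 48.86 -38.91  20.13] deg [-5.000e-02 -4.000e-02 -7.168e+01]
```

View pics/wrist1.png

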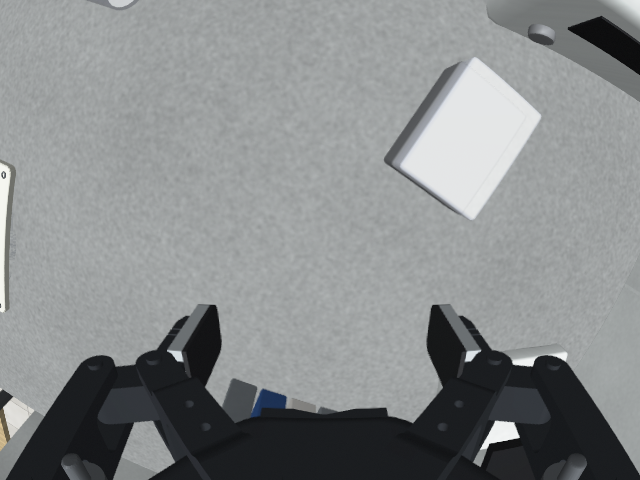

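The call was refused because every key has to be given; nothing moved.

apply_moves(commands=[{"x": 5, "y": -4, "z": 0, "rx": 0, "ry": 0, "rz": -7}, {"x": 10, "y": -8, "z": 0, "rx": 0, "ry": 0, "rz": -14}, {"x": 15, "y": -12, "z": 0, "rx": 0, "ry": 0, "rz": -21}, {"x": 20, "y": -16, "z": 0, "rx": 0, "ry": 0, "rz": -29}, {"x": 25, "y": -20, "z": 0, "rx": 0, "ry": 0, "rz": -36}, {"x": 30, "y": -24, "z": 0, "rx": 0, "ry": 0, "rz": -43}, {"x": 35, "y": -28, "z": 0, "rx": 0, "ry": 0, "rz": -51}, {"x": 40, "y": -32, "z": 0, "rx": 0, "ry": 0, "rz": -58}, {"x": 45, "y": -36, "z": 0, "rx": 0, "ry": 0, "rz": -65}, {"x": 48.9, "y": -38.9, "z": 0, "rx": 0, "ry": 0, "rz": -71.7}, {"x": 48.9, "y": -38.9, "z": 0, "rx": 0, "ry": 0, "rz": -71.7}, {"x": 48.9, "y": -38.9, "z": 0, "rx": 0, "ry": 0, "rz": -71.7}, {"x": 48.9, "y": -38.9, "z": 0, "rx": 0, "ry": 0, "rz": -71.7}], grip=0, newtons=60)

```text
clock: 1.88
tool_pos: [0.5134, 0.0308, 0.2314]
eef_rot: [2.156, 2.285, -0.0]
wrist_force: [-0.1, 0.2, 0.1]
gripper_width: 0.0428
```

```bash
python3 -c "
from h import *
where();delta(W(-.195,0,.03))
for k in ['wrist']: cv2.imwrite('pics/%s2.png'%k,cams.grab_frame(k)[:,:,::-1])"
```

```text
t 1.875 n -193.6 u 0.0 z 231.4 mm F [-0.11  0.21  0.06] w 0.04275386593571841
cm [ 0.14 -0.   20.14] deg [-0.    0.01 -0.09]
```

View pics/wrist2.png

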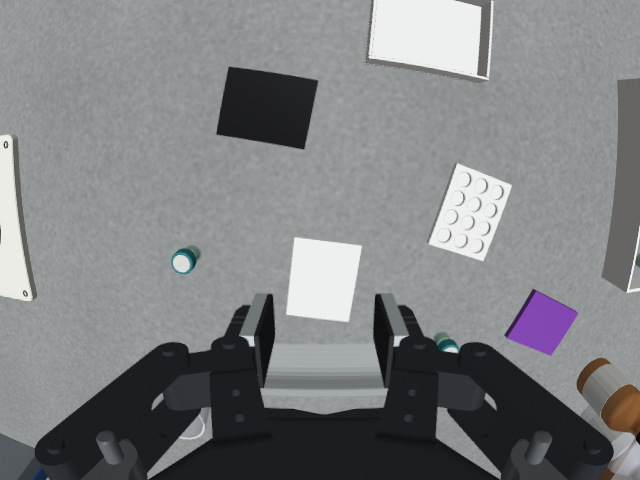

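The wrist view shows the plate at (323,280), the upstand behind the fingers, and the black look-alike at (268,108). I'll check that the gripper clears the black plate when it comes down.

```bash
python3 -c "
from h import *
for p in [(302,166),(325,182),(303,197),(280,181)]: 
  X=onz('scene',p,.008);q=X[:2]-O;print(X.round(3),(q@n).round(3),(q@u).round(3))
X=onz('side',(178,215),.008);print(X)
X=onz('side',(228,236),.008);print(X)"
```

```text
[0.423 0.166 0.008] -0.334 -0.082
[0.503 0.155 0.008] -0.318 -0.003
[0.488 0.083 0.008] -0.247 -0.023
[0.409 0.093 0.008] -0.262 -0.1
[0.41230877 0.16902629 0.008     ]
[0.48199062 0.06947105 0.008     ]
```

apply_moves(commands=[{"x": -0.8, "y": 0, "z": 5, "rx": 0, "ry": 0, "rz": 0}, {"x": -0.8, "y": 0, "z": 10, "rx": 0, "ry": 0, "rz": 0}, {"x": -0.8, "y": 0, "z": 15, "rx": 0, "ry": 0, "rz": 0}, {"x": -0.8, "y": 0, "z": 19, "rx": 0, "ry": 0, "rz": 0}, {"x": -0.8, "y": 0, "z": 21.5, "rx": 0, "ry": 0, "rz": 0}, {"x": -0.8, "y": 0, "z": 22.2, "rx": 0, "ry": 0, "rz": 0}, {"x": -0.8, "y": 0, "z": 22.2, "rx": 0, "ry": 0, "rz": 0}])

```text
clock: 2.8
tool_pos: [0.5145, 0.0231, 0.0098]
eef_rot: [2.155, 2.286, 0.0]
wrist_force: [-0.3, 0.2, -0.2]
gripper_width: 0.0422
```

```bash
python3 -c "
from h import *
where()
cv2.imwrite('pics/side3.png',cv2.resize(cams.grab_frame('side')[:,:,::-1][120:360,150:470],None,fx=2.5,fy=2.5))
cv2.imwrite('pics/scene3.png',cv2.resize(cams.grab_frame('scene')[:,:,::-1][130:340,160:440],None,fx=2.8,fy=2.8))"
```

```text
t 2.8 n -185.9 u 0.6 z 9.8 mm F [-0.3   0.22 -0.21] w 0.04217510706993318
```

View pics/side3.png

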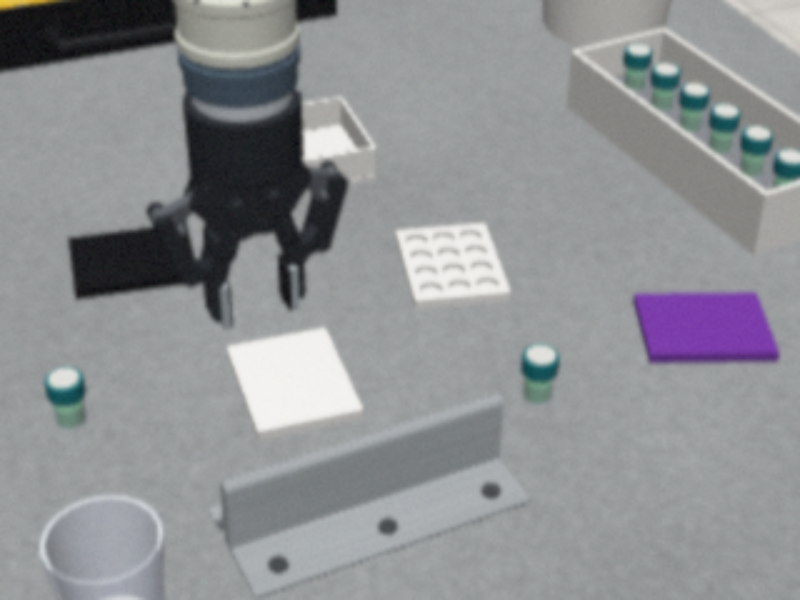

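View pics/scene3.png

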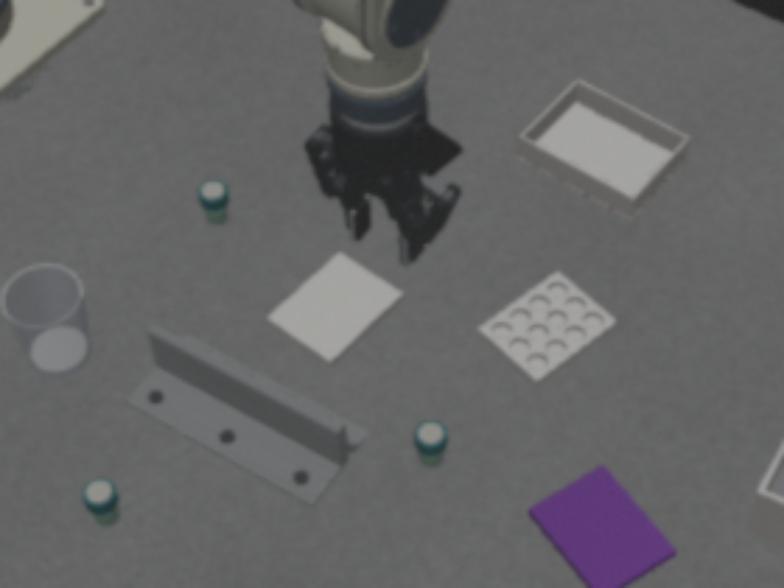

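The fingers are just behind the plate, and the bench below them is clear. I'll feel for the bench in small steps.

apply_moves(commands=[{"x": 0, "y": 0, "z": 0.3, "rx": 0, "ry": 0, "rz": 0}, {"x": 0, "y": 0, "z": 0.6, "rx": 0, "ry": 0, "rz": 0}, {"x": 0, "y": 0, "z": 0.8, "rx": 0, "ry": 0, "rz": 0}, {"x": 0, "y": 0, "z": 0.8, "rx": 0, "ry": 0, "rz": 0}])

```text
clock: 3.4
tool_pos: [0.5142, 0.0239, 0.0011]
eef_rot: [-2.153, -2.287, 0.0]
wrist_force: [-0.1, 0.1, -0.4]
gripper_width: 0.0426
```

apply_moves(commands=[{"x": 0, "y": 0, "z": 0.1, "rx": 0, "ry": 0, "rz": 0}, {"x": 0, "y": 0, "z": 0.2, "rx": 0, "ry": 0, "rz": 0}, {"x": 0, "y": 0, "z": 0.2, "rx": 0, "ry": 0, "rz": 0}])

```text
clock: 3.78
tool_pos: [0.5143, 0.0238, -0.0008]
eef_rot: [-2.153, -2.287, 0.0]
wrist_force: [0.1, -0.1, -0.1]
gripper_width: 0.0428
```

apply_moves(commands=[{"x": 0, "y": 0, "z": 0.1, "rx": 0, "ry": 0, "rz": 0}, {"x": 0, "y": 0, "z": 0.2, "rx": 0, "ry": 0, "rz": 0}, {"x": 0, "y": 0, "z": 0.2, "rx": 0, "ry": 0, "rz": 0}])

```text
clock: 4.15
tool_pos: [0.5144, 0.0238, -0.0019]
eef_rot: [2.153, 2.287, 0.001]
wrist_force: [-3.5, 0.3, 12.3]
gripper_width: 0.0425
```

Touched at about z=-1.9 mm on the TCP scale, so the fingertips are about 2 mm above it. I'll raise 3 mm, leaving the tips about 2 mm off the bench, and push 46 mm to square the plate short of the cove.

apply_moves(commands=[{"x": 0, "y": 0, "z": -0.3, "rx": 0, "ry": 0, "rz": 0}, {"x": -0.6, "y": 0, "z": -0.3, "rx": 0, "ry": 0, "rz": 0}, {"x": -1.2, "y": 0, "z": -0.3, "rx": 0, "ry": 0, "rz": 0}, {"x": -1.6, "y": 0, "z": -0.3, "rx": 0, "ry": 0, "rz": 0}, {"x": -2.0, "y": 0, "z": -0.3, "rx": 0, "ry": 0, "rz": 0}, {"x": -2.4, "y": 0, "z": -0.3, "rx": 0, "ry": 0, "rz": 0}, {"x": -2.8, "y": 0, "z": -0.3, "rx": 0, "ry": 0, "rz": 0}, {"x": -3.2, "y": 0, "z": -0.3, "rx": 0, "ry": 0, "rz": 0}, {"x": -3.6, "y": 0, "z": -0.3, "rx": 0, "ry": 0, "rz": 0}, {"x": -4.0, "y": 0, "z": -0.3, "rx": 0, "ry": 0, "rz": 0}, {"x": -4.3, "y": 0, "z": -0.3, "rx": 0, "ry": 0, "rz": 0}, {"x": -4.6, "y": 0, "z": -0.3, "rx": 0, "ry": 0, "rz": 0}, {"x": -4.6, "y": 0, "z": -0.3, "rx": 0, "ry": 0, "rz": 0}])

```text
clock: 5.78
tool_pos: [0.5171, -0.0223, 0.0003]
eef_rot: [2.154, 2.287, -0.0]
wrist_force: [-0.7, 0.8, 0.5]
gripper_width: 0.0427
```

```bash
python3 -c "
from h import *
np.set_printoptions(precision=4,suppress=True)
where()
im={k:cams.grab_frame(k)[:,:,::-1] for k in ['scene','side','wrist']}
print(plate(im['side'],(275,285),190))
print(plate(im['scene'],(270,250),130))
cv2.imwrite('pics/side4.png',cv2.resize(im['side'][180:350,170:380],None,fx=3.5,fy=3.5))
cv2.imwrite('pics/wrist4.png',im['wrist'])
cv2.imwrite('pics/scene4.png',cv2.resize(im['scene'][190:320,180:340],None,fx=4.6,fy=4.6))"
```

```text
t 5.775 n -140.4 u 0.6 z 0.3 mm F [-0.67  0.78  0.53] w 0.042671952790661834
(array([[286, 259],
       [249, 270],
       [268, 303],
       [307, 290]], dtype=int32), array([277.3004, 280.6234]), np.int32(1588))
(array([[272, 230],
       [251, 256],
       [276, 268],
       [297, 242]], dtype=int32), array([273.8394, 248.9522]), np.int32(984))
```

View pics/side4.png

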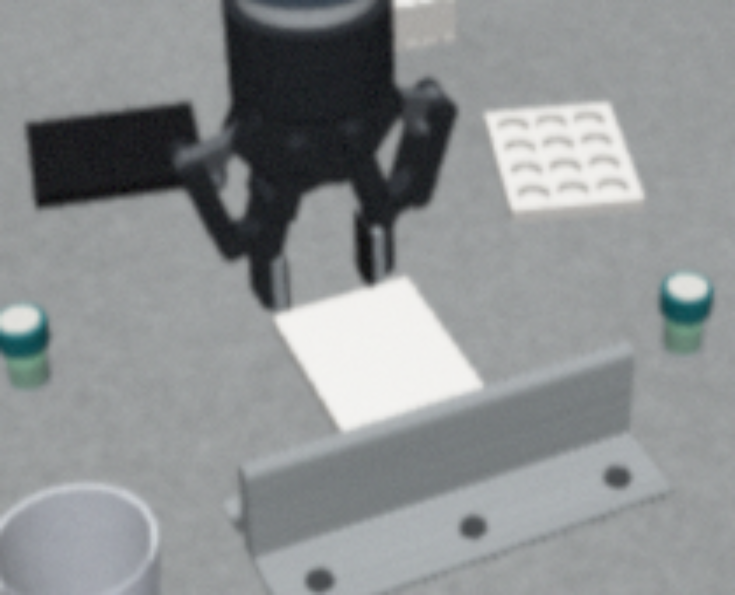

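View pics/wrist4.png

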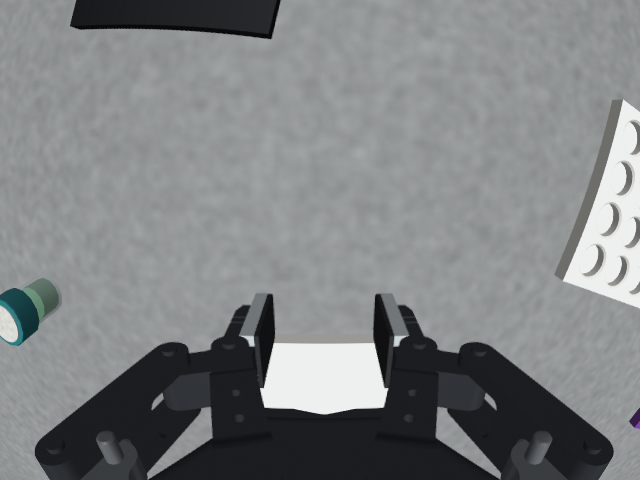

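View pics/scene4.png

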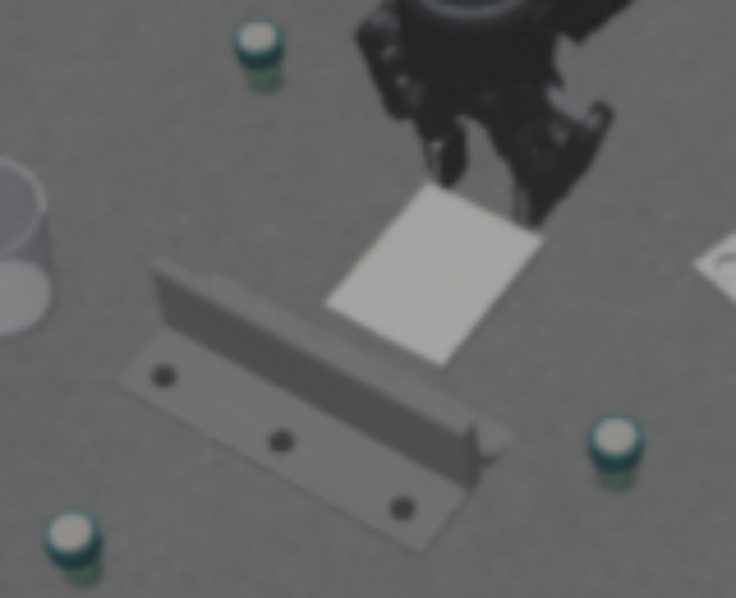

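The plate is now square to the fingers and parallel to the wall (wrist view: rear edge level at row ~340, side view: front edge at the cove). I'll measure the rear edge against the TCP.

```bash
python3 -c "
from h import *
for k,ps in [('side',[(286.5,258.7),(248.5,270.5)]),('scene',[(273.5,229.5),(298,242),(251,256),(276.3,269)])]:
  for p in ps:
    q=onz(k,p,.008)[:2]-O;print(k,(q@n*1e3).round(1),(q@u*1e3).round(1))
"
```

```text
side -129.4 40.2
side -127.8 -30.0
scene -126.7 -26.4
scene -126.2 42.0
scene -37.4 -26.3
scene -38.2 42.1
```

apply_moves(commands=[{"x": -0.4, "y": 0, "z": 0, "rx": 0, "ry": 0, "rz": 0}, {"x": -0.8, "y": 0, "z": 0, "rx": 0, "ry": 0, "rz": 0}, {"x": -1.2, "y": 0, "z": 0, "rx": 0, "ry": 0, "rz": 0}, {"x": -1.6, "y": 0, "z": 0, "rx": 0, "ry": 0, "rz": 0}, {"x": -2.0, "y": 0, "z": 0, "rx": 0, "ry": 0, "rz": 0}, {"x": -2.4, "y": 0, "z": 0, "rx": 0, "ry": 0, "rz": 0}, {"x": -2.8, "y": 0, "z": 0, "rx": 0, "ry": 0, "rz": 0}, {"x": -3.2, "y": 0, "z": 0, "rx": 0, "ry": 0, "rz": 0}, {"x": -3.6, "y": 0, "z": 0, "rx": 0, "ry": 0, "rz": 0}, {"x": -4.0, "y": 0, "z": 0, "rx": 0, "ry": 0, "rz": 0}, {"x": -4.4, "y": 0, "z": 0, "rx": 0, "ry": 0, "rz": 0}, {"x": -4.8, "y": 0, "z": 0, "rx": 0, "ry": 0, "rz": 0}, {"x": -5.2, "y": 0, "z": 0, "rx": 0, "ry": 0, "rz": 0}, {"x": -5.6, "y": 0, "z": 0, "rx": 0, "ry": 0, "rz": 0}, {"x": -6.0, "y": 0, "z": 0, "rx": 0, "ry": 0, "rz": 0}, {"x": -6.0, "y": 0, "z": 0, "rx": 0, "ry": 0, "rz": 0}])

```text
clock: 7.92
tool_pos: [0.5208, -0.0824, 0.0003]
eef_rot: [2.154, 2.287, -0.0]
wrist_force: [0.6, -0.2, -0.2]
gripper_width: 0.043
```

```bash
cat > look.py <<'E'
import sys
from h import *
where();t=sys.argv[1]
for k,(a,b,c,d) in {'side':(180,350,170,380),'scene':(190,320,180,340),'wrist':(0,480,0,640)}.items():
    if len(sys.argv)>2 and k not in sys.argv[2]: continue
    im=cams.grab_frame(k)[:,:,::-1]; cv2.imwrite(f'pics/{k}{t}_full.png',im)
    s=700/(d-c);im=im[a:b,c:d]
    cv2.imwrite(f'pics/{k}{t}.png',cv2.resize(im,None,fx=s,fy=s,interpolation=cv2.INTER_CUBIC))
E
python3 look.py 5 side,scene
```

```text
t 7.925 n -80.2 u 0.6 z 0.3 mm F [ 0.57 -0.23 -0.21] w 0.04295161858196263
```

View pics/side5.png

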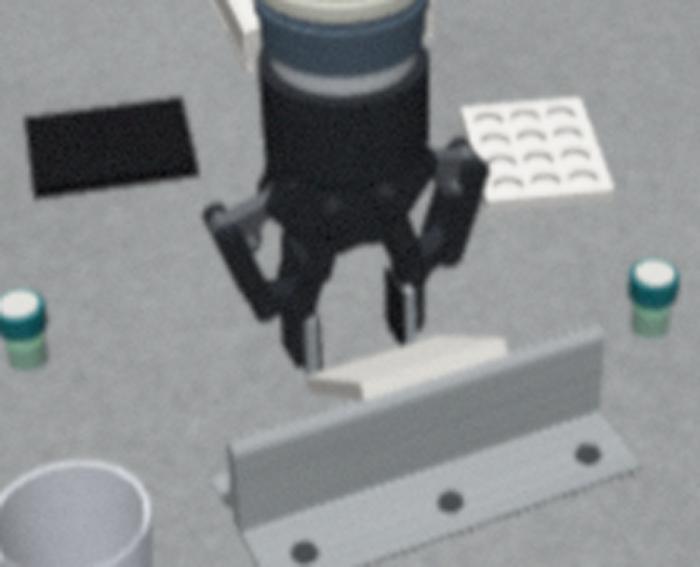

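View pics/scene5.png

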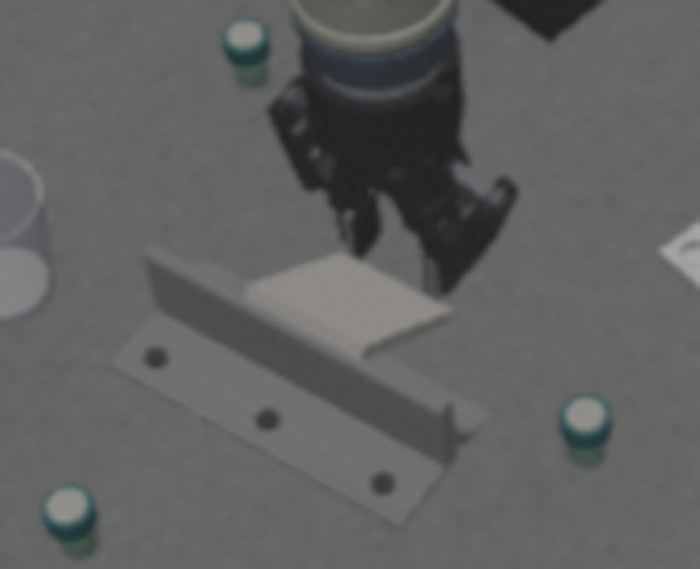

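The plate's front edge is climbing the cove and it stays square. I'll go on slowly to a rear edge about 30 mm from the face.

apply_moves(commands=[{"x": -0.3, "y": 0, "z": 0, "rx": 0, "ry": 0, "rz": 0}, {"x": -0.6, "y": 0, "z": 0, "rx": 0, "ry": 0, "rz": 0}, {"x": -0.9, "y": 0, "z": 0, "rx": 0, "ry": 0, "rz": 0}, {"x": -1.2, "y": 0, "z": 0, "rx": 0, "ry": 0, "rz": 0}, {"x": -1.5, "y": 0, "z": 0, "rx": 0, "ry": 0, "rz": 0}, {"x": -1.8, "y": 0, "z": 0, "rx": 0, "ry": 0, "rz": 0}, {"x": -2.1, "y": 0, "z": 0, "rx": 0, "ry": 0, "rz": 0}, {"x": -2.4, "y": 0, "z": 0, "rx": 0, "ry": 0, "rz": 0}, {"x": -2.7, "y": 0, "z": 0, "rx": 0, "ry": 0, "rz": 0}, {"x": -2.9, "y": 0, "z": 0, "rx": 0, "ry": 0, "rz": 0}, {"x": -3.1, "y": 0, "z": 0, "rx": 0, "ry": 0, "rz": 0}, {"x": -3.1, "y": 0, "z": 0, "rx": 0, "ry": 0, "rz": 0}])

```text
clock: 9.52
tool_pos: [0.5226, -0.1131, 0.0003]
eef_rot: [2.154, 2.287, -0.0]
wrist_force: [-0.4, 0.5, -0.2]
gripper_width: 0.0425
```

```bash
python3 look.py 6
```

```text
t 9.525 n -49.4 u 0.6 z 0.3 mm F [-0.41  0.46 -0.15] w 0.04249677133678206
```

View pics/side6.png

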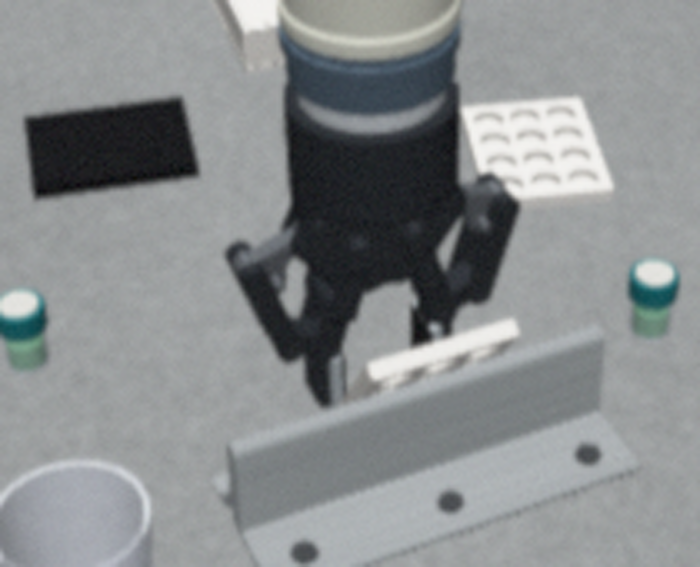

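View pics/scene6.png

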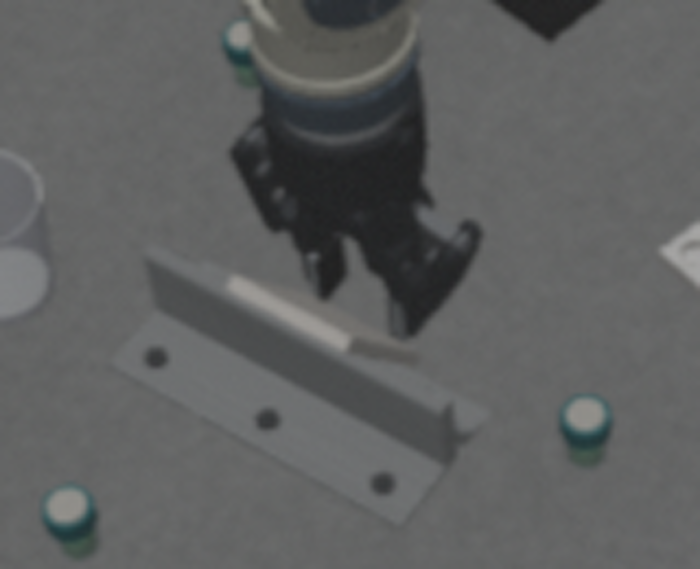

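View pics/wrist6.png

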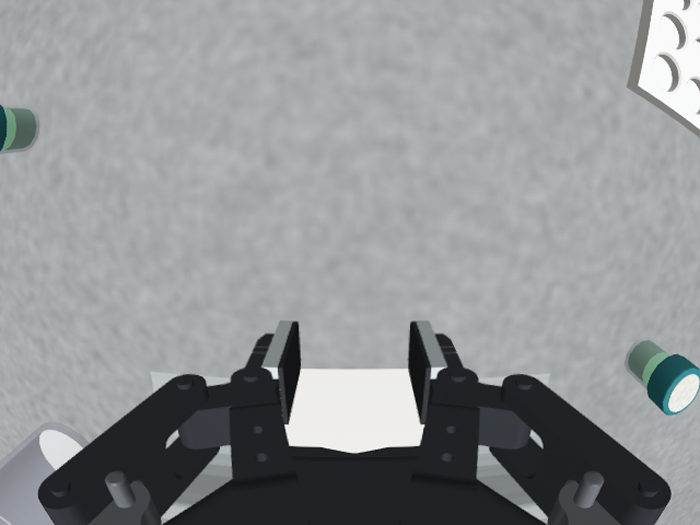

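```bash
python3 -c "
from h import *
S=lambda x,y:(180+x/4.375,190+y/4.375)
D=lambda x,y:(170+x*.3,180+y*.3)
for s,d in [((230,285),(372,383)),((348,350),(520,338)),((235,275),(364,366)),((355,340),(515,320))]:
  X,e=tri(S(*s),D(*d));q=X[:2]-O;print((q@n*1e3).round(1),(q@u*1e3).round(1),(X[2]*1e3).round(1),(e*1e3).round(1))
"
```

```text
14.3 -29.6 70.6 0.7
15.2 41.1 70.4 0.5
9.0 -29.9 74.7 3.5
10.0 42.0 75.2 3.0
```

The upper edge is at n≈+14 mm and z≈71-75 mm, as expected for a 60° lean. I'll draw the fingers back gently, straight away from the plate.

apply_moves(commands=[{"x": 0.1, "y": 0, "z": 0, "rx": 0, "ry": 0, "rz": 0}, {"x": 0.2, "y": 0, "z": 0, "rx": 0, "ry": 0, "rz": 0}, {"x": 0.4, "y": 0, "z": 0, "rx": 0, "ry": 0, "rz": 0}, {"x": 0.7, "y": 0, "z": 0, "rx": 0, "ry": 0, "rz": 0}, {"x": 1.2, "y": 0, "z": 0, "rx": 0, "ry": 0, "rz": 0}, {"x": 2, "y": 0, "z": 0, "rx": 0, "ry": 0, "rz": 0}, {"x": 3.5, "y": 0, "z": 0, "rx": 0, "ry": 0, "rz": 0}, {"x": 5, "y": 0, "z": 0, "rx": 0, "ry": 0, "rz": 0}, {"x": 6, "y": 0, "z": -1, "rx": 0, "ry": 0, "rz": 0}, {"x": 6, "y": 0, "z": -5, "rx": 0, "ry": 0, "rz": 0}, {"x": 6, "y": 0, "z": -11, "rx": 0, "ry": 0, "rz": 0}, {"x": 6, "y": 0, "z": -16, "rx": 0, "ry": 0, "rz": 0}, {"x": 6, "y": 0, "z": -16, "rx": 0, "ry": 0, "rz": 0}, {"x": 6, "y": 0, "z": -16, "rx": 0, "ry": 0, "rz": 0}])

```text
clock: 11.42
tool_pos: [0.5187, -0.0527, 0.1603]
eef_rot: [2.153, 2.288, 0.0]
wrist_force: [0.5, 0.2, -0.3]
gripper_width: 0.0429
```

```bash
python3 look.py 7; python3 -c "
from h import *
delta(W(.055,0.005,.2))"
```

```text
t 11.425 n -110.0 u 0.3 z 160.3 mm F [ 0.5   0.23 -0.32] w 0.04286434053130363
cm [-16.49   0.49  -4.1 ] deg [-0.12 -0.04  0.03]
```

View pics/side7.png

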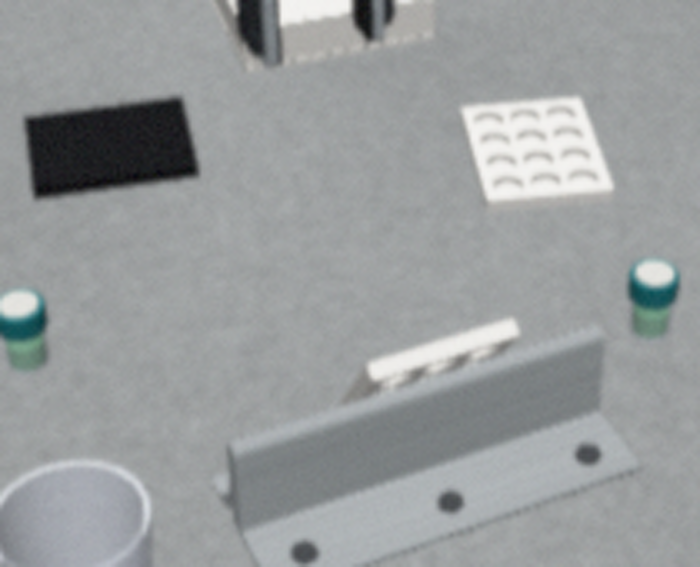

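View pics/scene7.png

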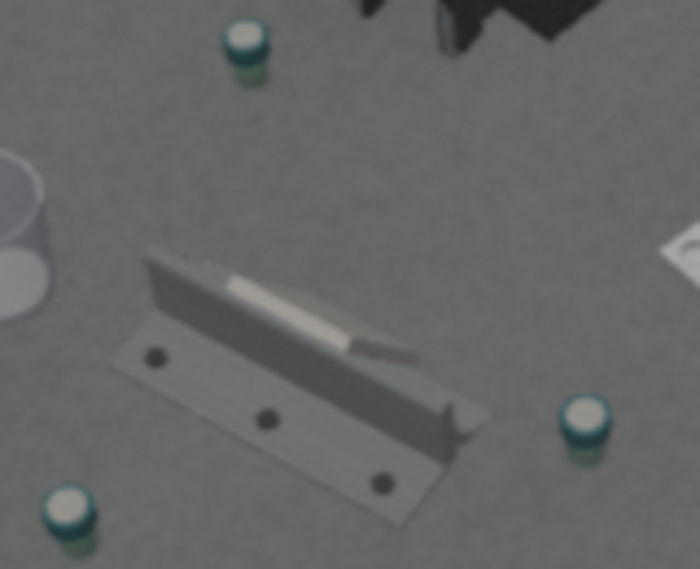

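View pics/wrist7.png

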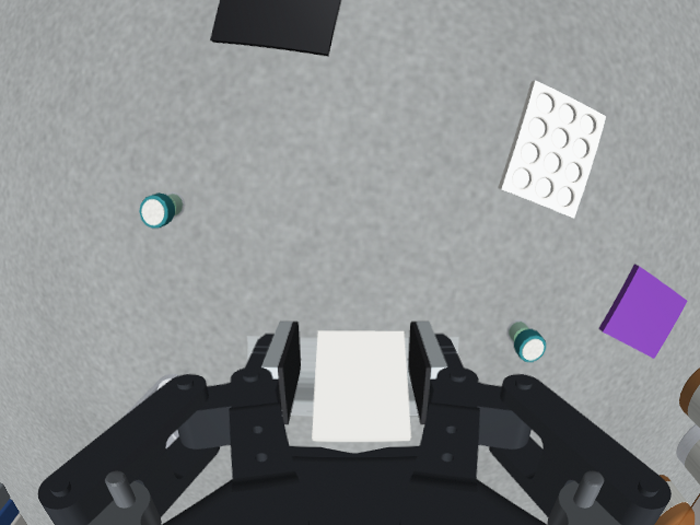

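The plate leans by itself: side view top edge (372,377)-(520,325), unchanged after release, and the wrist view agrees with the fingers clear. Next I go up over it and down behind the upstand.

apply_moves(commands=[{"x": 0, "y": 0, "z": -4, "rx": 0, "ry": 0, "rz": 0}, {"x": -4, "y": 0.2, "z": -4, "rx": 0, "ry": 0, "rz": 0}, {"x": -9, "y": 0.5, "z": -4, "rx": 0, "ry": 0, "rz": 0}, {"x": -14, "y": 0.5, "z": -4, "rx": 0, "ry": 0, "rz": 0}, {"x": -16.5, "y": 0.5, "z": -4, "rx": 0, "ry": 0, "rz": 0}, {"x": -16.5, "y": 0.5, "z": -4, "rx": 0, "ry": 0, "rz": 0}, {"x": -16.5, "y": 0.5, "z": 0, "rx": 0, "ry": 0, "rz": 0}, {"x": -16.5, "y": 0.5, "z": 4, "rx": 0, "ry": 0, "rz": 0}, {"x": -16.5, "y": 0.5, "z": 7, "rx": 0, "ry": 0, "rz": 0}, {"x": -16.5, "y": 0.5, "z": 9.2, "rx": 0, "ry": 0, "rz": 0}, {"x": -16.5, "y": 0.5, "z": 9.2, "rx": 0, "ry": 0, "rz": 0}])

```text
clock: 12.95
tool_pos: [0.5329, -0.2155, 0.0668]
eef_rot: [-2.149, -2.286, 0.001]
wrist_force: [0.3, 0.3, 0.1]
gripper_width: 0.0427
```

```bash
python3 look.py 8
```

```text
t 12.95 n 53.4 u 4.7 z 66.8 mm F [0.28 0.34 0.09] w 0.04272364994756093
```

View pics/side8.png

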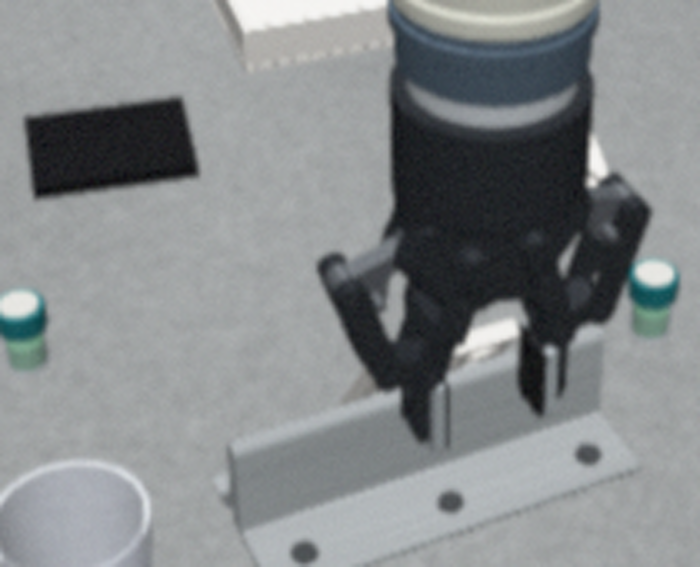

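View pics/scene8.png

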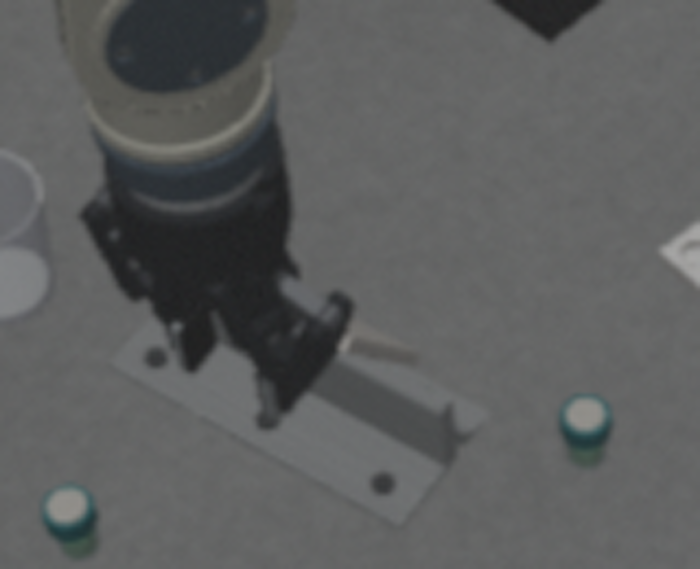

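View pics/wrist8.png

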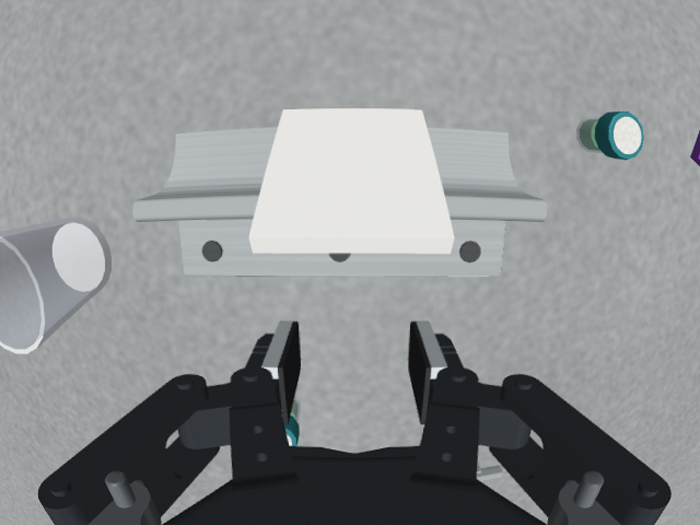

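The plate still leans and the fingers are behind it at about 69 mm height, spanning its width. I'll push forward to about upright.

apply_moves(commands=[{"x": 1, "y": 0, "z": 0, "rx": 0, "ry": 0, "rz": 0}, {"x": 1.8, "y": 0, "z": 0, "rx": 0, "ry": 0, "rz": 0}, {"x": 2.2, "y": 0, "z": 0, "rx": 0, "ry": 0, "rz": 0}, {"x": 2.5, "y": 0, "z": 0, "rx": 0, "ry": 0, "rz": 0}, {"x": 2.8, "y": 0, "z": 0, "rx": 0, "ry": 0, "rz": 0}, {"x": 3.1, "y": 0, "z": 0, "rx": 0, "ry": 0, "rz": 0}, {"x": 3.4, "y": 0, "z": 0, "rx": 0, "ry": 0, "rz": 0}, {"x": 3.7, "y": 0, "z": 0, "rx": 0, "ry": 0, "rz": 0}, {"x": 4.0, "y": 0, "z": 0, "rx": 0, "ry": 0, "rz": 0}, {"x": 4.3, "y": 0, "z": 0, "rx": 0, "ry": 0, "rz": 0}, {"x": 4.6, "y": 0, "z": 0, "rx": 0, "ry": 0, "rz": 0}, {"x": 4.9, "y": 0, "z": 0, "rx": 0, "ry": 0, "rz": 0}, {"x": 5.2, "y": 0, "z": 0, "rx": 0, "ry": 0, "rz": 0}, {"x": 5.5, "y": 0, "z": 0, "rx": 0, "ry": 0, "rz": 0}, {"x": 5.8, "y": 0, "z": 0, "rx": 0, "ry": 0, "rz": 0}, {"x": 6.1, "y": 0, "z": 0, "rx": 0, "ry": 0, "rz": 0}, {"x": 6.4, "y": 0, "z": 0, "rx": 0, "ry": 0, "rz": 0}, {"x": 6.7, "y": 0, "z": 0, "rx": 0, "ry": 0, "rz": 0}, {"x": 6.7, "y": 0, "z": 0, "rx": 0, "ry": 0, "rz": 0}])

```text
clock: 15.48
tool_pos: [0.5299, -0.1504, 0.0683]
eef_rot: [-2.153, -2.288, -0.0]
wrist_force: [0.2, -0.2, -0.0]
gripper_width: 0.0424
```

```bash
python3 look.py 9
```

```text
t 15.475 n -11.8 u 5.6 z 68.3 mm F [ 0.25 -0.18 -0.01] w 0.04240613231225419
```

View pics/wrist9.png

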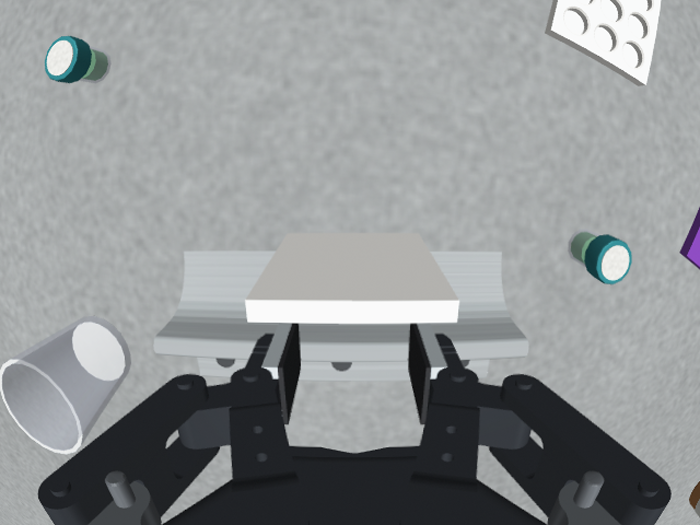

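View pics/side9.png

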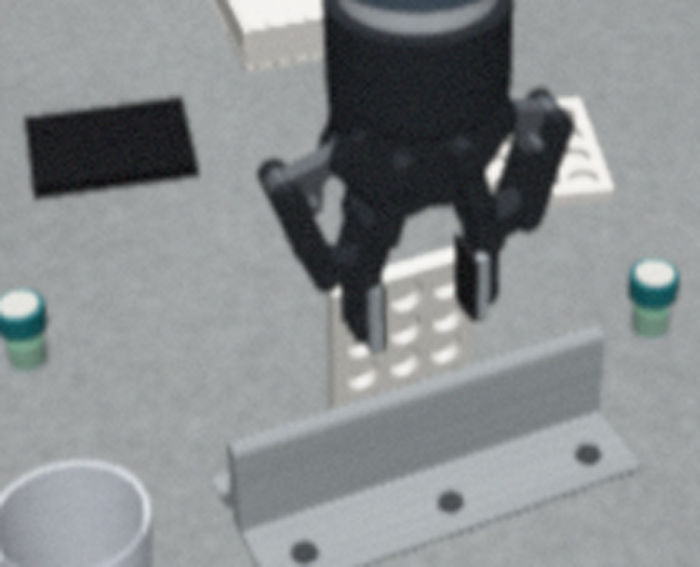

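View pics/scene9.png

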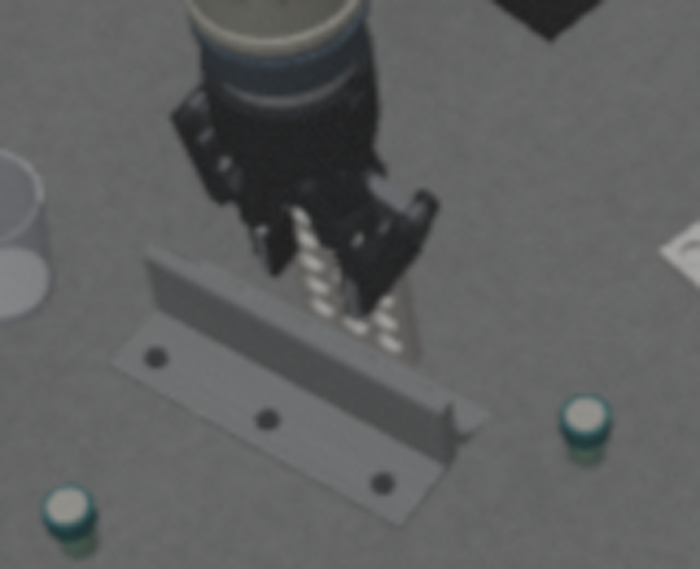

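The plate is almost upright, sockets facing the wall, square between the fingers. I'll push on past the balance point.

apply_moves(commands=[{"x": 0.3, "y": 0, "z": 0, "rx": 0, "ry": 0, "rz": 0}, {"x": 0.6, "y": 0, "z": 0, "rx": 0, "ry": 0, "rz": 0}, {"x": 0.9, "y": 0, "z": 0, "rx": 0, "ry": 0, "rz": 0}, {"x": 1.2, "y": 0, "z": 0, "rx": 0, "ry": 0, "rz": 0}, {"x": 1.5, "y": 0, "z": 0, "rx": 0, "ry": 0, "rz": 0}, {"x": 1.8, "y": 0, "z": 0, "rx": 0, "ry": 0, "rz": 0}, {"x": 2.1, "y": 0, "z": 0, "rx": 0, "ry": 0, "rz": 0}, {"x": 2.4, "y": 0, "z": 0, "rx": 0, "ry": 0, "rz": 0}, {"x": 2.7, "y": 0, "z": 0, "rx": 0, "ry": 0, "rz": 0}, {"x": 3.0, "y": 0, "z": 0, "rx": 0, "ry": 0, "rz": 0}, {"x": 3.3, "y": 0, "z": 0, "rx": 0, "ry": 0, "rz": 0}, {"x": 3.3, "y": 0, "z": 0, "rx": 0, "ry": 0, "rz": 0}, {"x": 3.3, "y": 0, "z": 0, "rx": 0, "ry": 0, "rz": 0}])

```text
clock: 17.25
tool_pos: [0.5279, -0.1177, 0.0683]
eef_rot: [2.153, 2.287, -0.0]
wrist_force: [-0.3, -0.3, 0.2]
gripper_width: 0.0425
```

```bash
python3 look.py a
```

```text
t 17.25 n -44.5 u 5.6 z 68.3 mm F [-0.28 -0.35  0.23] w 0.04246778313190489
```

View pics/wrista.png

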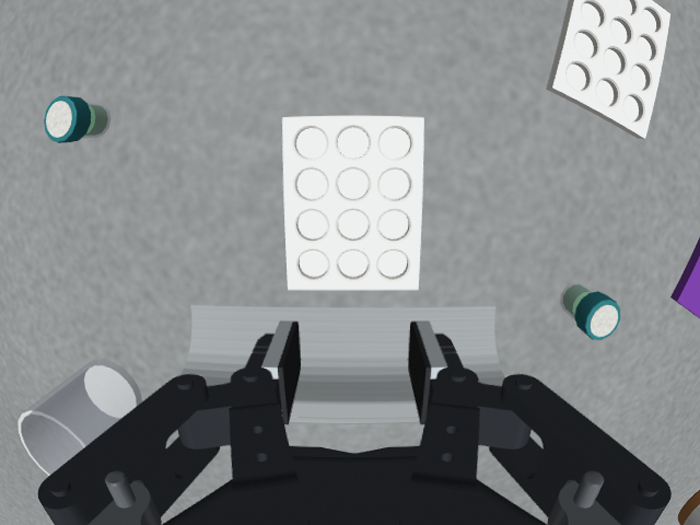

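View pics/sidea.png

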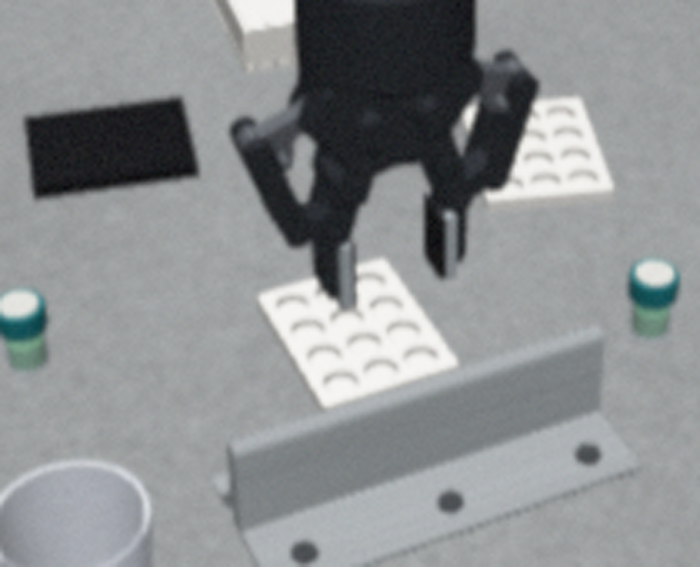

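The plate lies flat in front of the upstand with all twelve sockets up (wrist picture (353,203)). I'll lift clear, then do a last check of everything.

apply_moves(commands=[{"x": 0, "y": 0, "z": -4, "rx": 0, "ry": 0, "rz": 0}, {"x": 0, "y": 0, "z": -10, "rx": 0, "ry": 0, "rz": 0}, {"x": 0, "y": 0, "z": -16, "rx": 0, "ry": 0, "rz": 0}, {"x": 0, "y": 0, "z": -18, "rx": 0, "ry": 0, "rz": 0}, {"x": 0, "y": 0, "z": -18, "rx": 0, "ry": 0, "rz": 0}, {"x": 0, "y": 0, "z": -18, "rx": 0, "ry": 0, "rz": 0}])

```text
clock: 18.15
tool_pos: [0.5274, -0.1175, 0.2469]
eef_rot: [-2.152, -2.286, 0.001]
wrist_force: [0.5, 0.5, 0.9]
gripper_width: 0.0423
```

```bash
python3 look.py b
python3 - <<'E'
from h import *
a=cv2.imread('pics/side0.png');b=cv2.imread('pics/sideb_full.png')
d=(cv2.absdiff(a,b).max(2)>40).astype(np.uint8);m,l,st,ce=cv2.connectedComponentsWithStats(d)
print([(s[:5].tolist()) for s in st[1:] if s[4]>15])
for k,t,c in [('side',190,(278,280)),('scene',120,(275,250))]:
    q,ce,ar=plate(cv2.imread(f'pics/{k}b_full.png'),c,t)
    for p in q:
        X=onz(k,p,.008)[:2]-O;print(k,p,(X@n*1e3).round(1),(X@u*1e3).round(1))
E
```

```text
t 18.15 n -44.7 u 5.1 z 246.9 mm F [0.47 0.46 0.92] w 0.04229077908682485
[[0, 0, 83, 283, 6305], [247, 0, 89, 161, 7551], [228, 78, 47, 33, 660], [42, 98, 7, 16, 25], [48, 116, 5, 14, 24], [244, 128, 29, 40, 592], [12, 159, 5, 8, 16], [48, 166, 6, 6, 17], [58, 171, 7, 9, 23], [0, 173, 5, 38, 70], [66, 188, 5, 16, 25], [68, 206, 5, 9, 17], [65, 218, 10, 12, 28], [58, 227, 8, 6, 18], [24, 239, 8, 6, 18], [241, 251, 42, 42, 503], [261, 257, 46, 45, 571], [0, 268, 5, 17, 79], [0, 331, 35, 149, 3626]]
side [284 257] -135.5 38.2
side [248 268] -134.3 -28.4
side [267 301] -46.0 -30.1
side [306 289] -45.1 37.2
scene [274 228] -131.0 -28.0
scene [252 255] -40.9 -26.0
scene [277 267] -43.5 40.4
scene [298 240] -131.0 38.8
```

View pics/sideb_full.png

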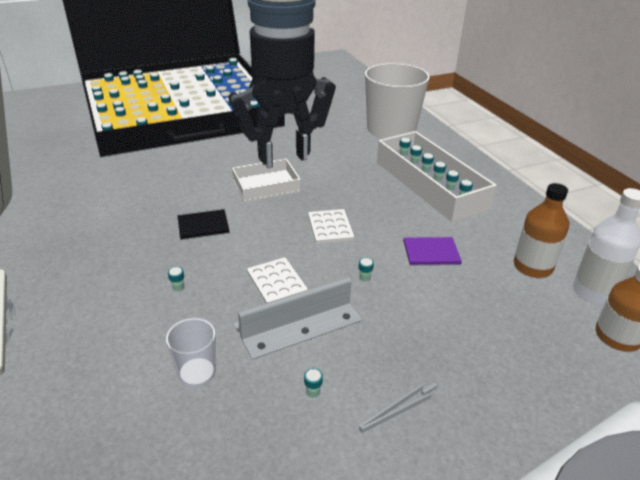

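View pics/sceneb_full.png

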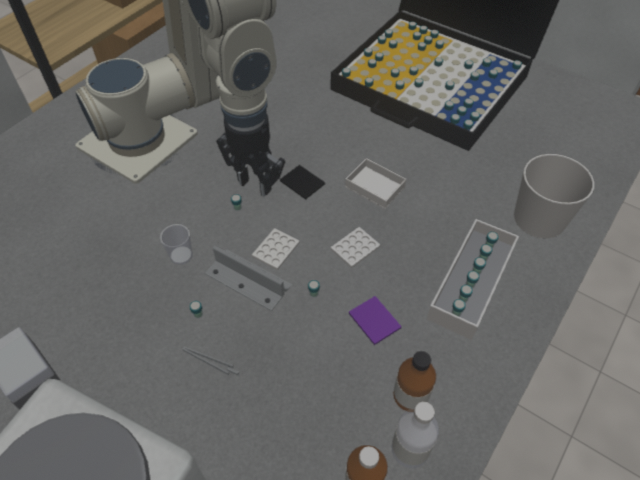

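The plate lies flat at n=-43 to -133 mm, clear of the cove, sockets up. The image difference shows changes only where the arm and the plate are, so I'm handing in.

```bash
python3 -c "
from cell import ticket
print(ticket.finish_job())"
```

```text
the job is handed in; nothing more can be done
None
```

The plate is turned over. It lies flat on the bench in front of the upstand with all twelve sockets up, and I handed the job in at about 18 s.

**What I did:** I squared the plate with two spread fingertips about 2 mm above the bench and slid it into the cove until it stood at about 60°. I then withdrew the fingers, and it stayed leaning by itself with its top edge unchanged in the pictures. From behind the upstand I pushed its top past upright, and it tipped back over. It was never gripped or lifted.

**Last checks:**
- **Position:** the plate lies about 43 to 133 mm in front of the upright face, clear of the cove, and the gripper is well above everything.
- **Other things:** comparing the side pictures from before and after shows changes only at the arm and the plate.
- **Forces:** the wrist readings, taken at the end of each move, peaked at about 12 N, during the bench touch.

**Disagreements:** the scene and side cameras differed by 2–5 mm, and heights came out about 2–4 mm low. One early move call was refused for missing keys and moved nothing.

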